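# Unnest two parts cups and file each in its size row

### The job

On the worktop a narrow orange parts cup stands nested in a wide blue one. Pull the narrow cup out and stand it upright in the tray row of narrow cups, and stand the wide cup upright in the tray row of wide cups, each flat on the tray floor beside the fixed sample cup of its own size.

Things in the scene. Friction and masses are not known exactly. Their poses are not given: they have to be found in the camera images.
- wide_cup_center (a point): centre, half-way up, of the loose wide cup: blue open round cup, 56 mm high, 54 mm across at the foot, 57 mm below its rim, 60 mm across at the 6 mm high rim; wall 3 mm, floor 5 mm thick; 0.08 to 0.16 kg. Stands on the worktop at the start, the narrow cup in it. z along its axis, up. Its rim is 28 mm above this point. Gripped across the outside in its upper half, the fingers stay clear of the tray's lip
- narrow_cup_center (a point): centre, half-way up, of the loose narrow cup: orange open round cup, 96 mm high, 36 mm across at the foot, 37 mm below its rim, 40 mm across at the 6 mm high rim; wall 3 mm; 0.05 to 0.11 kg. Stands loosely inside the wide cup at the start, on its floor; its top 45 mm stands out above the wide cup's rim and can be gripped across the outside. z along its axis, up. Its rim is 48 mm above this point
- wide_row: low straight one-lane wooden tray, fixed to the worktop, the wide one of the two: 94 mm across (its x), 230 mm long (its y), 10 mm high. Its origin is the centre of its underside, z up. Floor 4 mm thick, lip all round 6 mm wide and 6 mm above the floor, so the lane inside is 82 x 218 mm. A wide blue sample cup, same as the loose wide cup, is fixed in it at y = -70 mm (the robot's right-hand end); the rest of the lane, towards +y, is empty
- narrow_row: low straight one-lane wooden tray, fixed to the worktop, the narrow one of the two: 72 mm across (its x), 230 mm long (its y), 10 mm high. Its origin is the centre of its underside, z up. Floor 4 mm thick, lip all round 6 mm wide and 6 mm above the floor, so the lane inside is 60 x 218 mm. A narrow orange sample cup, same as the loose narrow cup, is fixed in it at y = -70 mm (the robot's right-hand end); the rest of the lane, towards +y, is empty
Mind the look-alikes: they are no part of the job. Of the things shaped like the part that bears narrow_cup_center, the orange one is meant.

How it is judged:
At the end, for the whole second after the job is handed in: Both cups stand upright (within 0.12 rad, 7 degrees), released, each inside the lane of its own size's tray (centre within 18 mm of the lane's middle line and within its length), foot flat on the tray floor (height within 5 mm); the wide cup in the wide row, the narrow cup in the narrow row (x of wide_cup_center in the frame of wide_row between -0.018 and 0.018 m and y of wide_cup_center in the frame of wide_row between -0.115 and 0.115 m and z of wide_cup_center in the frame of wide_row between 0.027 and 0.037 m and angle between each of wide_cup_center, narrow_cup_center's own z axis and vertical below 0.12 rad and x of narrow_cup_center in the frame of narrow_row between -0.018 and 0.018 m and y of narrow_cup_center in the frame of narrow_row between -0.115 and 0.115 m and z of narrow_cup_center in the frame of narrow_row between 0.047 and 0.057 m); the robot touches nothing.
It also fails if it takes over 51 s, if anything falls off the work surface, if the arm or the gripper's body presses on something with over 40 N, if the wrist force passes 120 N, or if a joint passes its speed limit or range.

### The arm

A 6-joint arm with a two-finger parallel gripper is mounted at the origin on a cart in front of the work surface, level with it; the furniture and walls round the work are solid. World frame = base frame: x ahead of the robot, y to its left, z up, the work surface at z = 0. Lengths are in m, angles in rad, forces in N, time in s.
With the tool pointing down it reaches from about 0.425 to 0.95 m from the base axis. Payload 3.5 kg.
Tool frame: the origin (TCP) lies between the finger pads; the fingertips stand 17 mm ahead of it and the grasp point (between the pads) lies 2 mm behind it; z points along the fingers, y is the direction in which the jaws open and shut (so a half turn about z gives the same grasp; the last joint's range is limited). The gripper opens to 85 mm and grips with 20 to 120 N. Pads are 22 mm wide; open, the fingers measure 114 mm over their backs; the gripper's body (76 mm by 85 mm) begins 54 mm behind the grasp point. The pads swing forward as they close: fully open they stand 13 mm farther back than shut.
Start: joints at [1.176, 0.286, 1.577, -0, 1.279, -0.15], TCP at [0.164, 0.655, 0.248] pointing down, gripper open.
Joint ranges: [-2.77, 2.77], [-0.9, 2.22], [0.21, 2.48], [-1.53, 4.67], [0.24, 2.81], [-2.84, 2.84]. Speed limits (rad/s): [2.79, 2.79, 3.14, 3.14, 3.14, 3.14].

### API

Orientations are given as a unit quaternion [x, y, z, w].
In Python, from plant import ctrl gives the robot as it stands.
- The arm moves only by the tool carry_out, never from a script. Its argument "commands" is a list of rows, each an object with "delta_pos": the shift along the tool's x, y, z in m, a list of three; "delta_rot": the turn, a rotation vector about the tool's x, y, z in rad, a list of three; "claw": the opening in per cent of the stroke, from 0 (shut) to 100 (fully open). A call has 1 to 8 rows; each row is the pose to reach, as a shift and turn from the pose measured when the call began, along the tool's axes at that moment; what a row does not reach only later rows make up. A row lasts 1/12 s, in which the tool goes at most 41.7 mm and 7.16 degrees, less where a joint would pass 70% of its speed; a pose out of reach is approached as far as the arm can. A call with a gripper value outside its range is refused whole. The fingers move at their own pace and stop on an object; "force" is the grip in N (left out, the last holds). Time passes only in rows, so rows that repeat a pose let the fingers close. It gives the time, the measured TCP pose, the force and the opening at its end, in the units of the state.
- ctrl.get_state(): the state, without advancing time (a new reading comes with each control period).
- ctrl.read_camera(name): name is "scene" or "top" or "wrist"; returns (picture, depth): 480x640x3 uint8, red, green, blue; 480x640 float32, m along the optical axis (not along the pixel's ray), 0 where there is no reading.
- ctrl.camera_info(name): a dict with "fx", "fy", "cx", "cy" (pixels), "rvec" (rotation vector, rad) and "tvec" (3), from world to camera coordinates, as OpenCV has them; the wrist camera has in their place "mount" (4x4, takes a point from camera to tool coordinates, whose origin is the TCP and whose axes are the flange's). Camera axes: x right, y down, z forward; pixel columns grow to the right and rows downward; lengths in m; the calibration is good to about 2 mm. A picture is of the moment at which its call begins: read the wrist's pose just before it. camera_info takes no time and is no camera call.
- ctrl.sign_off(): hands the job in, once; it reports no verdict.
The state is a dict: "time": time; "qpos": joint angles; "dq": joint speeds; "joint_efforts": joint torques, N m; "eef_pos": TCP position; "tcp_rot": TCP orientation; "contact_force": force on the tool from outside, world axes, zero at the start; "wrist_torque": the same for the moment, N m; "opening": opening from 0.0 (shut) to 1.0 (fully open).
Only numpy, scipy, OpenCV 4.12 (cv2) and the standard library are available. Lean on these libraries where they do the work, as an engineer would, in place of code of your own. Each camera call takes 0.05 s, during which the arm holds its last target.

## Working session

There is one attempt and no reset: what is moved stays moved. The work goes in short steps, Python scripts to look and compute and a tool call to move; the robot and the scene stay as the last step left them, time stands still between calls to the robot, and variables do not carry over. Pictures are saved under pics/ and viewed, and the job is handed in when it is done.

Besides the shell and the picture viewer there is one more tool, called after "Emit:" as name(argument=value, ...), one argument or row to a line, values as JSON. carry_out: Moves the arm, as the interface text tells. Its arguments: {"type":"object","properties":{"commands":{"type":"array"},"force":{"type":"number"}},"required":["commands"]}

```bash
ls; mkdir -p pics; cat > h.py <<'E'
import numpy as np,cv2
from scipy.spatial.transform import Rotation as R
from plant import ctrl
def look(n,f):
    s=ctrl.get_state(); im,d=ctrl.read_camera(n)
    cv2.imwrite(f'pics/{f}.png',im[:,:,::-1]); np.savez(f'pics/{f}.npz',im=im,d=d,p=s['eef_pos'],q=s['tcp_rot'],n=n)
    return s,im,d
def pose(n,s):
    i=ctrl.camera_info(n)
    if n=='wrist':
        M=np.array(i['mount']); T=np.eye(4);T[:3,:3]=R.from_quat(s['q'] if 'q' in s else s['tcp_rot']).as_matrix();T[:3,3]=s['p'] if 'p' in s else s['eef_pos']
        T=T@M
    else:
        Rm=cv2.Rodrigues(np.array(i['rvec'],float))[0];T=np.eye(4);T[:3,:3]=Rm.T;T[:3,3]=-Rm.T@np.array(i['tvec'],float).ravel()
    return i,T
def cloud(n,s,d):
    i,T=pose(n,s); v,u=np.mgrid[:480,:640]
    P=np.stack([(u-i['cx'])/i['fx']*d,(v-i['cy'])/i['fy']*d,d],-1)
    return P@T[:3,:3].T+T[:3,3]
E
python3 - <<'E'
from h import *
s,_,_=look('top','top0');look('scene','scene0');print(s)
print(ctrl.camera_info('top'))
E
```

```text
pics
{'time': 0.0, 'qpos': array([ 1.17599468e+00,  2.87204503e-01,  1.57819520e+00,  2.88041923e-05,
        1.27857718e+00, -1.50016352e-01]), 'dq': array([-6.21101962e-04,  2.63398076e-04,  8.93007986e-05,  1.48028824e-03,
        7.59265824e-04,  1.04200053e-03]), 'joint_efforts': array([ 2.92602199e-04, -4.05978763e+01, -2.92627054e+01, -1.21225048e-04,
        5.82968481e-03, -1.26458268e-06]), 'eef_pos': array([0.16332004, 0.6543065 , 0.24691137]), 'tcp_rot': array([ 1.22091350e-01,  9.92518151e-01, -1.14444609e-03, -3.34019321e-04]), 'contact_force': array([0.52810129, 0.73250288, 0.71778473]), 'wrist_torque': array([-0.00773875,  0.0537182 , -0.05128121]), 'opening': 0.9984138838216293}
{'fx': 486.09329778771956, 'fy': 486.09329778771956, 'cx': 316.87783020334274, 'cy': 236.47288117969327, 'rvec': array([ 2.11712176, -2.1572953 ,  0.15385998]), 'tvec': array([0.06978542, 0.55617599, 0.83288444])}
```

View pics/top0.png

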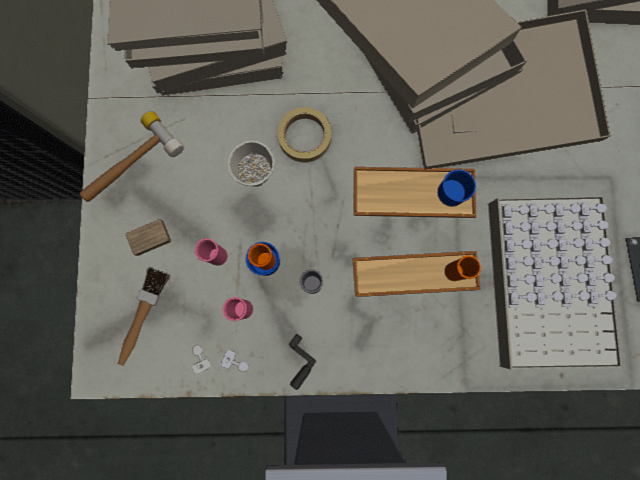

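View pics/scene0.png

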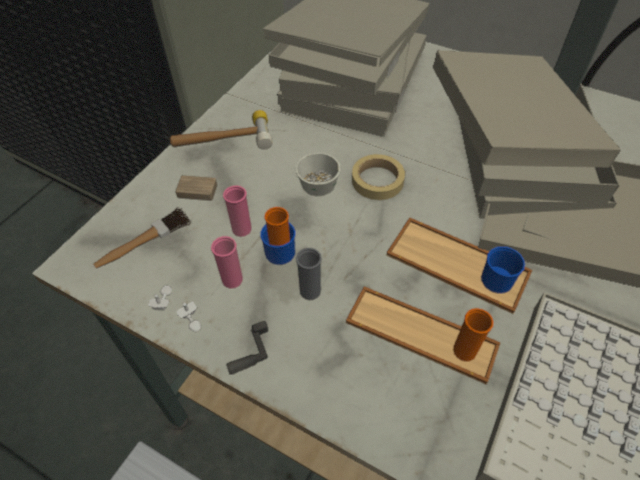

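The top view shows the nested cups at about (262,257). The wide tray spans (355–475, 167–217) with its blue sample at (457,187), and the narrow tray spans (355–480, 252–297) with its orange sample at (465,268). The look-alikes are pink at (210,250) and (237,308), and grey at (312,282).

```bash
cat > m.py <<'E'
from h import *
def circ(P):
    A=np.c_[2*P[:,:2],np.ones(len(P))]; c=np.linalg.lstsq(A,(P[:,:2]**2).sum(1),rcond=None)[0]
    return c[:2],np.sqrt(c[2]+c[:2]@c[:2])
if __name__=='__main__':
  for n in ('top','scene'):
    z=np.load(f'pics/{n}0.npz'); im=z['im'];d=z['d'];W=cloud(n,{},d)
    hsv=cv2.cvtColor(im,cv2.COLOR_RGB2HSV)
    ms={'orange':((hsv[...,0]>4)&(hsv[...,0]<14)&(hsv[...,1]>225)),'blue':((hsv[...,0]>100)&(hsv[...,0]<125)&(hsv[...,1]>150)),
     'pink':((hsv[...,0]>160)&(hsv[...,1]>90)),'grey':((hsv[...,2]<110)&(hsv[...,1]<60)&(W[...,2]>.02)&(W[...,2]<.12)),
     'wood':((hsv[...,0]>5)&(hsv[...,0]<25)&(hsv[...,1]>80)&(W[...,2]<.02)&(W[...,2]>-.005))}
    for k,m in ms.items():
        m=(m&(d>0)).astype(np.uint8); nn,L,st,c=cv2.connectedComponentsWithStats(m)
        for j in range(1,nn):
            if st[j,4]<100: continue
            P=W[L==j]; zt=np.percentile(P[:,2],97)
            Q=P[P[:,2]>zt-.004]
            out=circ(Q)
            print(n,k,c[j].round(),st[j,4],'ztop %.3f'%zt,'circ',out[0].round(4),'r %.4f'%out[1],'box',P[:,:2].min(0).round(3),P[:,:2].max(0).round(3))
            if k=='wood' and st[j,4]>2000:
                Q=P[abs(P[:,2]-np.median(P[:,2]))<.012]
                r=cv2.minAreaRect((Q[:,:2]*1000).astype(np.float32)); print('   rect',r,'medz',np.median(P[:,2]))
E
python3 m.py
```

```text
top orange [261. 256.] 403 ztop 0.104 circ [0.5192 0.1557] r 0.0177 box [0.5   0.138] [0.538 0.173]
top orange [470. 266.] 303 ztop 0.102 circ [ 0.4925 -0.1914] r 0.0173 box [ 0.474 -0.23 ] [ 0.511 -0.182]
top orange [453. 271.] 198 ztop 0.102 circ [ 0.4926 -0.1905] r 0.0185 box [ 0.475 -0.187] [ 0.505 -0.171]
top blue [457. 187.] 983 ztop 0.062 circ [ 0.6421 -0.1954] r 0.0280 box [ 0.613 -0.232] [ 0.683 -0.166]
top blue [265. 263.] 303 ztop 0.060 circ [0.5188 0.1569] r 0.0279 box [0.49  0.128] [0.547 0.185]
top pink [210. 252.] 603 ztop 0.099 circ [0.5304 0.2464] r 0.0181 box [0.511 0.227] [0.559 0.265]
top pink [237. 309.] 546 ztop 0.099 circ [0.431  0.1981] r 0.0180 box [0.412 0.18 ] [0.451 0.217]
top grey [22. 54.] 3944 ztop 0.117 circ [0.9087 0.6758] r 0.0876 box [0.809 0.595] [1.052 0.644]
top grey [530.  69.] 5670 ztop 0.101 circ [ 0.829  -0.2164] r 0.0779 box [ 0.685 -0.581] [ 1.023 -0.061]
top grey [219.  70.] 2849 ztop 0.118 circ [1.1317 0.283 ] r 0.2792 box [0.827 0.108] [0.919 0.381]
top grey [252. 150.] 293 ztop 0.047 circ [0.6981 0.1786] r 0.0372 box [0.688 0.141] [0.73
[... 3434 characters left out ...]
0.761 0.119]
scene wood [175. 220.] 180 ztop 0.015 circ [0.481  0.3607] r 0.0133 box [0.459 0.338] [0.506 0.382]
scene wood [451. 262.] 5058 ztop 0.010 circ [ 0.6432 -0.1275] r 0.0876 box [ 0.591 -0.242] [ 0.697 -0.008]
   rect ((642.920166015625, -124.50341033935547), (232.25804138183594, 98.2518310546875), 87.34439849853516) medz 0.0035223846819398275
scene wood [127. 247.] 610 ztop 0.017 circ [0.3984 0.3981] r 0.0323 box [0.333 0.366] [0.447 0.432]
scene wood [420. 333.] 5748 ztop 0.011 circ [ 0.4894 -0.1227] r 0.0819 box [ 0.447 -0.237] [ 0.531 -0.003]
   rect ((490.2906494140625, -120.3117904663086), (79.91120147705078, 232.07601928710938), 1.8697328567504883) medz 0.0037812530244014653
```

```bash
cat > go.py <<'E'
import sys
from h import *
t=np.array([float(a) for a in sys.argv[1:4]])
s=ctrl.get_state();Rm=R.from_quat(s['tcp_rot'])
Rt=R.from_matrix(np.array([[-1,0,0],[0,1,0],[0,0,-1.]]).T)
print('dpos',(Rm.inv().apply(t-s['eef_pos'])).round(4),'drot',(Rm.inv()*Rt).as_rotvec().round(3),'t',s['time'],s['eef_pos'].round(4),'op',round(s['opening'],3))
E
python3 go.py 0.517 0.156 0.22; python3 go.py .34 .405 .23
```

```text
dpos [-0.4639 -0.3978  0.0277] drot [-0.002 -0.001 -0.245] t 0.1 [0.1633 0.6544 0.2471] op 1.0
dpos [-0.2318 -0.1991  0.0174] drot [-0.002 -0.001 -0.245] t 0.1 [0.1633 0.6544 0.2471] op 1.0
```

Emit:
carry_out(
  commands=[
    {"delta_pos":[-0.464,-0.398,0.027],"delta_rot":[0,0,-0.245],"claw":65},
    {"delta_pos":[-0.464,-0.398,0.027],"delta_rot":[0,0,-0.245],"claw":65},
    {"delta_pos":[-0.464,-0.398,0.027],"delta_rot":[0,0,-0.245],"claw":65},
    {"delta_pos":[-0.464,-0.398,0.027],"delta_rot":[0,0,-0.245],"claw":65},
    {"delta_pos":[-0.464,-0.398,0.027],"delta_rot":[0,0,-0.245],"claw":65},
    {"delta_pos":[-0.464,-0.398,0.027],"delta_rot":[0,0,-0.245],"claw":65},
    {"delta_pos":[-0.464,-0.398,0.027],"delta_rot":[0,0,-0.245],"claw":65},
    {"delta_pos":[-0.464,-0.398,0.027],"delta_rot":[0,0,-0.245],"claw":65},
  ],
  force=30,
)

```text
time: 0.77
eef_pos: [0.3564, 0.3812, 0.2328]
tcp_rot: [-0.0, 1.0, -0.001, -0.001]
contact_force: [0.3, 0.0, 0.5]
opening: 0.648
```

```bash
python3 go.py 0.517 0.156 0.22
```

```text
dpos [-0.1605 -0.2253  0.0131] drot [-0.002 -0.001  0.001] t 0.7667 [0.3564 0.3812 0.2328] op 0.648
```

Emit:
carry_out(
  commands=[
    {"delta_pos":[-0.16,-0.225,0.013],"delta_rot":[0,0,0],"claw":65},
    {"delta_pos":[-0.16,-0.225,0.013],"delta_rot":[0,0,0],"claw":65},
    {"delta_pos":[-0.16,-0.225,0.013],"delta_rot":[0,0,0],"claw":65},
    {"delta_pos":[-0.16,-0.225,0.013],"delta_rot":[0,0,0],"claw":65},
    {"delta_pos":[-0.16,-0.225,0.013],"delta_rot":[0,0,0],"claw":65},
    {"delta_pos":[-0.16,-0.225,0.013],"delta_rot":[0,0,0],"claw":65},
    {"delta_pos":[-0.16,-0.225,0.013],"delta_rot":[0,0,0],"claw":65},
    {"delta_pos":[-0.16,-0.225,0.013],"delta_rot":[0,0,0],"claw":65},
  ],
)

```text
time: 1.43
eef_pos: [0.5188, 0.1521, 0.2195]
tcp_rot: [0.002, 1.0, -0.002, -0.001]
contact_force: [-0.8, -0.1, -0.7]
opening: 0.651
```

```bash
python3 go.py 0.517 0.156 0.22; python3 - <<'E'
from h import *
from m import circ
s,im,d=look('wrist','w1');W=cloud('wrist',s,d)
hsv=cv2.cvtColor(im,cv2.COLOR_RGB2HSV)
for k,m in {'orange':((hsv[...,0]>4)&(hsv[...,0]<14)&(hsv[...,1]>200)),'blue':((hsv[...,0]>100)&(hsv[...,0]<125)&(hsv[...,1]>150))}.items():
    P=W[m&(d>0)]; 
    if len(P)<50: print(k,len(P)); continue
    zt=np.percentile(P[:,2],97);Q=P[P[:,2]>zt-.004]
    print(k,zt,len(P),circ(Q))
E
```

```text
dpos [ 0.0018  0.0039 -0.0005] drot [-0.004 -0.001 -0.005] t 1.4333 [0.5188 0.1521 0.2195] op 0.651
orange 0.0998074220815798 1201 (array([0.51745045, 0.15797086]), np.float64(0.018183707540647992))
blue 0.05608400653047086 1639 (array([0.51724039, 0.15783121]), np.float64(0.027926934773722063))
```

View pics/w1.png

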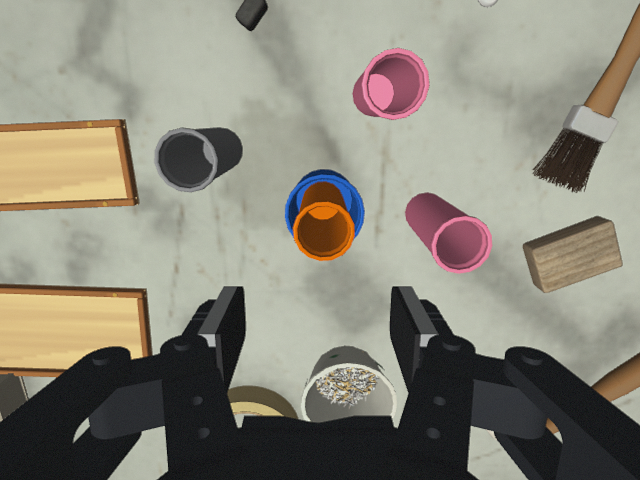

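The wrist view shows the orange rim at (323,230), with its centre at (0.517, 0.157) and rim height 0.100. That agrees with the other cameras. The fingers are clear on both sides, so I'm descending.

Emit:
carry_out(
  commands=[
    {"delta_pos":[0.002,0.005,0.03],"delta_rot":[-0.003,0,-0.005],"claw":65},
    {"delta_pos":[0.002,0.005,0.06],"delta_rot":[-0.003,0,-0.005],"claw":65},
    {"delta_pos":[0.002,0.005,0.085],"delta_rot":[-0.003,0,-0.005],"claw":65},
    {"delta_pos":[0.002,0.005,0.11],"delta_rot":[-0.003,0,-0.005],"claw":65},
    {"delta_pos":[0.002,0.005,0.13],"delta_rot":[-0.003,0,-0.005],"claw":65},
    {"delta_pos":[0.002,0.005,0.139],"delta_rot":[-0.003,0,-0.005],"claw":65},
    {"delta_pos":[0.002,0.005,0.139],"delta_rot":[-0.003,0,-0.005],"claw":65},
    {"delta_pos":[0.002,0.005,0.139],"delta_rot":[-0.003,0,-0.005],"claw":65},
  ],
)

```text
time: 2.15
eef_pos: [0.5147, 0.1594, 0.0806]
tcp_rot: [-0.001, 1.0, 0.0, -0.001]
contact_force: [0.7, 0.3, -0.1]
opening: 0.65
```

```bash
python3 go.py 0.517 0.157 0.08; python3 -c "
from h import *
look('wrist','w2')"
```

```text
dpos [-0.0023 -0.0024  0.0006] drot [ 0.001 -0.003  0.002] t 2.15 [0.5147 0.1594 0.0806] op 0.65
```

View pics/w2.png

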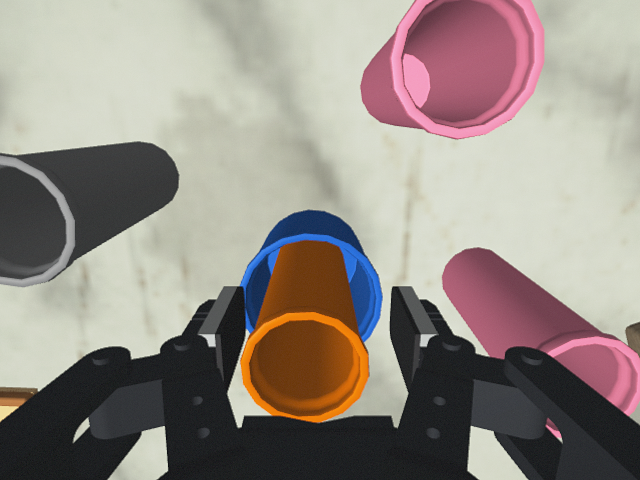

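The orange rim is between the open pads (centre u≈305, pad midpoint ≈318), about 3 mm towards −y. I'll correct that and close.

Emit:
carry_out(
  commands=[
    {"delta_pos":[-0.002,-0.003,0.001],"delta_rot":[0,-0.002,0],"claw":65},
    {"delta_pos":[-0.002,-0.003,0.001],"delta_rot":[0,-0.002,0],"claw":30},
    {"delta_pos":[-0.002,-0.003,0.001],"delta_rot":[0,-0.002,0],"claw":20},
    {"delta_pos":[-0.002,-0.003,0.001],"delta_rot":[0,-0.002,0],"claw":20},
    {"delta_pos":[-0.002,-0.003,0.001],"delta_rot":[0,-0.002,0],"claw":20},
    {"delta_pos":[-0.002,-0.003,0.001],"delta_rot":[0,-0.002,0],"claw":20},
    {"delta_pos":[-0.002,-0.003,0.001],"delta_rot":[0,-0.002,0],"claw":20},
    {"delta_pos":[-0.002,-0.003,0.001],"delta_rot":[0,-0.002,0],"claw":20},
  ],
  force=30,
)

```text
time: 2.87
eef_pos: [0.5192, 0.1563, 0.0827]
tcp_rot: [-0.001, 1.0, 0.0, 0.002]
contact_force: [-0.1, -1.2, 5.8]
opening: 0.438
```

```bash
python3 go.py 0.517 0.157 0.20
```

```text
dpos [ 0.0017  0.0008 -0.1173] drot [0.001 0.005 0.002] t 2.8667 [0.5192 0.1563 0.0827] op 0.438
```

Emit:
carry_out(
  commands=[
    {"delta_pos":[0,0,-0.01],"delta_rot":[0,0,0],"claw":20},
    {"delta_pos":[0,0,-0.025],"delta_rot":[0,0,0],"claw":20},
    {"delta_pos":[0,0,-0.04],"delta_rot":[0,0,0],"claw":20},
    {"delta_pos":[0,0,-0.06],"delta_rot":[0,0,0],"claw":20},
    {"delta_pos":[0,0,-0.08],"delta_rot":[0,0,0],"claw":20},
    {"delta_pos":[0,0,-0.1],"delta_rot":[0,0,0],"claw":20},
    {"delta_pos":[0,0,-0.122],"delta_rot":[0,0,0],"claw":20},
    {"delta_pos":[0,0,-0.122],"delta_rot":[0,0,0],"claw":20},
  ],
)

```text
time: 3.53
eef_pos: [0.521, 0.1566, 0.2102]
tcp_rot: [-0.001, 1.0, 0.001, 0.007]
contact_force: [1.6, -0.6, 0.3]
opening: 0.437
```

```bash
python3 go.py 0.4875 -0.08 0.205; python3 -c "
from h import *
look('scene','s2')"
```

```text
dpos [ 0.034  -0.2365  0.0043] drot [0.002 0.014 0.002] t 3.5333 [0.521  0.1566 0.2102] op 0.437
```

View pics/s2.png

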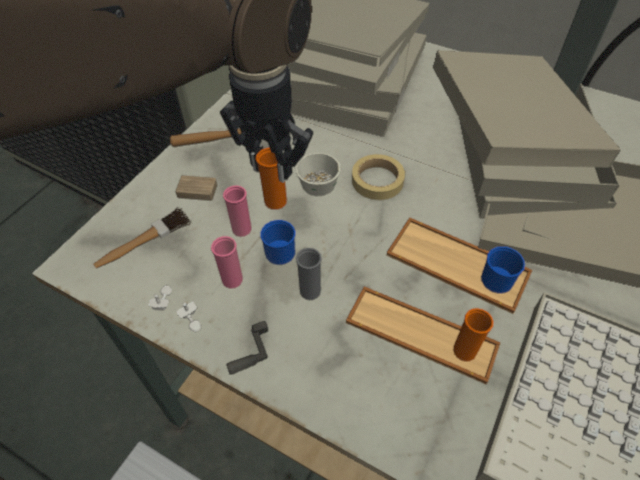

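The narrow cup is out, held upright at (273,180), and the wide cup is still standing at (279,243). Next I carry the narrow cup to above its tray.

Emit:
carry_out(
  commands=[
    {"delta_pos":[0.034,-0.237,0.0],"delta_rot":[0,0.014,0],"claw":20},
    {"delta_pos":[0.034,-0.237,0.0],"delta_rot":[0,0.014,0],"claw":20},
    {"delta_pos":[0.034,-0.237,0.0],"delta_rot":[0,0.014,0],"claw":20},
    {"delta_pos":[0.034,-0.237,0.0],"delta_rot":[0,0.014,0],"claw":20},
    {"delta_pos":[0.034,-0.237,0.0],"delta_rot":[0,0.014,0],"claw":20},
    {"delta_pos":[0.034,-0.237,0.0],"delta_rot":[0,0.014,0],"claw":20},
    {"delta_pos":[0.034,-0.237,0.0],"delta_rot":[0,0.014,0],"claw":20},
    {"delta_pos":[0.034,-0.237,0.0],"delta_rot":[0,0.014,0],"claw":20},
  ],
)

```text
time: 4.25
eef_pos: [0.4854, -0.0818, 0.2055]
tcp_rot: [0.001, 1.0, 0.002, -0.003]
contact_force: [-0.7, 0.1, -0.5]
opening: 0.439
```

```bash
python3 go.py 0.4875 -0.08 0.10; python3 - <<'E'
from h import *
from m import circ
for n in('scene','wrist','top'):
  s,im,d=look(n,n+'3');W=cloud(n,s,d)
  hsv=cv2.cvtColor(im,cv2.COLOR_RGB2HSV)
  m=((hsv[...,0]>4)&(hsv[...,0]<14)&(hsv[...,1]>200)&(d>0)).astype(np.uint8)
  nn,L,st,c=cv2.connectedComponentsWithStats(m)
  for j in range(1,nn):
    if st[j,4]<100: continue
    P=W[L==j];print(n,c[j].round(),st[j,4],P.min(0).round(3),P.max(0).round(3),np.median(P,0).round(3))
E
```

```text
dpos [-0.0027  0.0015  0.1054] drot [ 0.003 -0.006 -0.002] t 4.25 [ 0.4854 -0.0818  0.2055] op 0.439
scene [412. 251.] 506 [ 0.463 -0.099  0.167] [ 0.502 -0.062  0.226] [ 0.473 -0.083  0.204]
scene [406. 279.] 222 [ 0.464 -0.099  0.132] [ 0.478 -0.068  0.182] [ 0.467 -0.085  0.154]
scene [473. 334.] 636 [ 0.47  -0.209  0.008] [ 0.508 -0.175  0.101] [ 0.478 -0.192  0.068]
wrist [174. 215.] 954 [ 0.472 -0.197  0.007] [ 0.502 -0.172  0.101] [ 0.479 -0.178  0.057]
wrist [132. 247.] 1002 [ 0.476 -0.208  0.038] [ 0.508 -0.182  0.1  ] [ 0.499 -0.203  0.08 ]
wrist [320. 266.] 2262 [ 0.465 -0.095  0.13 ] [ 0.479 -0.063  0.224] [ 0.468 -0.079  0.19 ]
wrist [177. 241.] 225 [ 0.486 -0.177  0.029] [ 0.503 -0.171  0.1  ] [ 0.495 -0.173  0.073]
wrist [305. 349.] 2863 [ 0.478 -0.097  0.159] [ 0.503 -0.068  0.224] [ 0.499 -0.083  0.202]
```

View pics/wrist3.png

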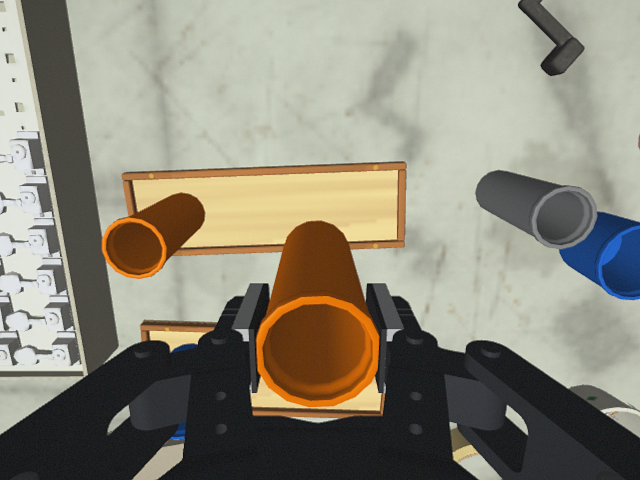

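View pics/scene3.png

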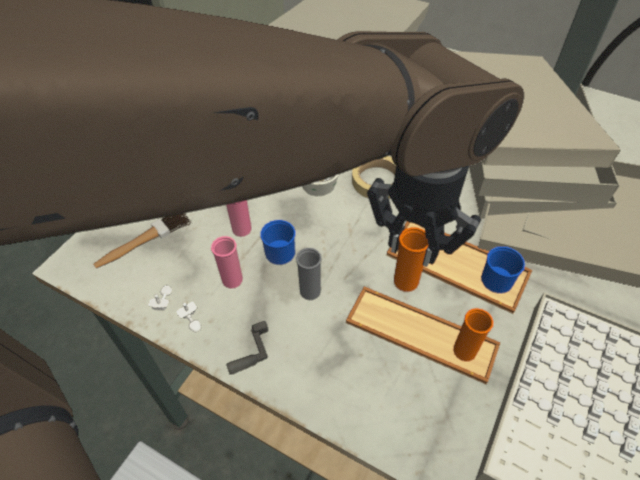

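The cup hangs upright at x≈0.485, y≈−0.081, with its foot 75 mm below the TCP. The lane line there is at x≈0.4885. I'm lowering it with a +3 mm shift in x.

Emit:
carry_out(
  commands=[
    {"delta_pos":[-0.003,0.001,0.03],"delta_rot":[0.003,-0.006,0],"claw":20},
    {"delta_pos":[-0.003,0.001,0.06],"delta_rot":[0.003,-0.006,0],"claw":20},
    {"delta_pos":[-0.003,0.001,0.085],"delta_rot":[0.003,-0.006,0],"claw":20},
    {"delta_pos":[-0.003,0.001,0.1],"delta_rot":[0.003,-0.006,0],"claw":20},
    {"delta_pos":[-0.003,0.001,0.11],"delta_rot":[0.003,-0.006,0],"claw":20},
    {"delta_pos":[-0.003,0.001,0.117],"delta_rot":[0.003,-0.006,0],"claw":20},
    {"delta_pos":[-0.003,0.001,0.12],"delta_rot":[0.003,-0.006,0],"claw":20},
    {"delta_pos":[-0.003,0.001,0.12],"delta_rot":[0.003,-0.006,0],"claw":20},
  ],
)

```text
time: 5.07
eef_pos: [0.4887, -0.0779, 0.086]
tcp_rot: [-0.002, 1.0, -0.0, 0.001]
contact_force: [0.1, 0.9, -0.9]
opening: 0.44
```

```bash
python3 go.py 0.4885 -0.08 0.08; python3 - <<'E'
from h import *
look('scene','scene4')
s=look('wrist','wrist4')
E
```

```text
dpos [ 0.0002 -0.0021  0.006 ] drot [-0.     0.001  0.004] t 5.0667 [ 0.4887 -0.0779  0.086 ] op 0.44
```

View pics/scene4.png

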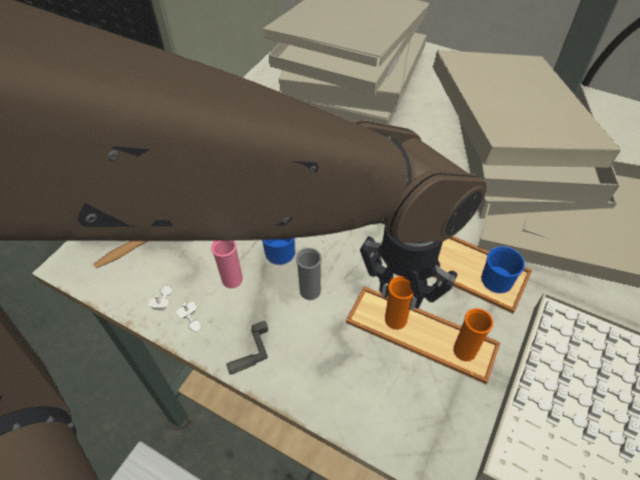

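View pics/wrist4.png

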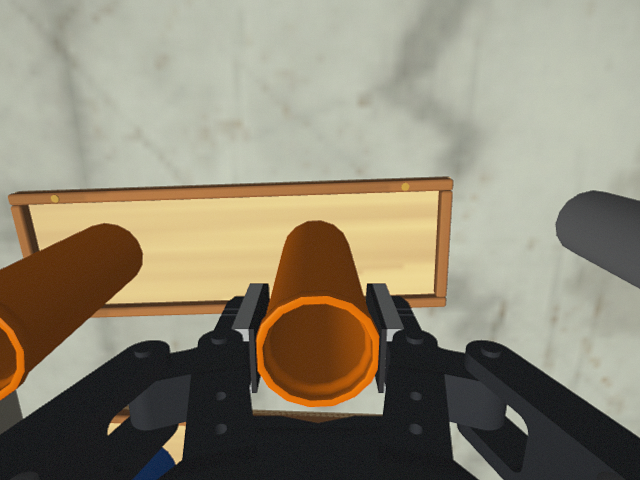

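The cup is over the middle of the lane, clear of the lip. I'm lowering the last few millimetres while watching the force.

Emit:
carry_out(
  commands=[
    {"delta_pos":[0,0,0.002],"delta_rot":[0,0,0],"claw":20},
    {"delta_pos":[0,0,0.004],"delta_rot":[0,0,0],"claw":20},
    {"delta_pos":[0,0,0.006],"delta_rot":[0,0,0],"claw":20},
    {"delta_pos":[0,0,0.006],"delta_rot":[0,0,0],"claw":20},
    {"delta_pos":[0,0,0.006],"delta_rot":[0,0,0],"claw":20},
  ],
)

```text
time: 5.58
eef_pos: [0.49, -0.0787, 0.0818]
tcp_rot: [-0.001, 1.0, -0.001, 0.002]
contact_force: [0.1, -0.8, 4.3]
opening: 0.44
```

Emit:
carry_out(
  commands=[
    {"delta_pos":[0,0,0.001],"delta_rot":[0,0,0],"claw":20},
    {"delta_pos":[0,0,0.001],"delta_rot":[0,0,0],"claw":20},
  ],
)

```text
time: 5.75
eef_pos: [0.4906, -0.0789, 0.0818]
tcp_rot: [-0.001, 1.0, -0.001, 0.003]
contact_force: [-1.5, 0.7, 6.0]
opening: 0.436
```

The force shows it has touched the floor. Releasing.

Emit:
carry_out(
  commands=[
    {"delta_pos":[0,0,-0.001],"delta_rot":[0,0,0],"claw":50},
    {"delta_pos":[0,0,-0.001],"delta_rot":[0,0,0],"claw":70},
    {"delta_pos":[0,0,-0.001],"delta_rot":[0,0,0],"claw":70},
    {"delta_pos":[0,0,-0.001],"delta_rot":[0,0,0],"claw":70},
    {"delta_pos":[0,0,-0.015],"delta_rot":[0,0,0],"claw":70},
    {"delta_pos":[0,0,-0.04],"delta_rot":[0,0,0],"claw":70},
    {"delta_pos":[0,0,-0.08],"delta_rot":[0,0,0],"claw":70},
    {"delta_pos":[0,0,-0.12],"delta_rot":[0,0,0],"claw":70},
  ],
)

```text
time: 6.42
eef_pos: [0.4885, -0.0782, 0.2012]
tcp_rot: [-0.001, 1.0, -0.0, 0.001]
contact_force: [1.3, -0.7, 0.2]
opening: 0.702
```

```bash
python3 go.py 0.517 0.157 0.19; python3 - <<'E'
from h import *
s,im,d=look('wrist','wrist5')
E
```

```text
dpos [-0.0291  0.2352  0.0113] drot [-0.     0.001  0.003] t 6.4167 [ 0.4885 -0.0782  0.2012] op 0.702
```

View pics/wrist5.png

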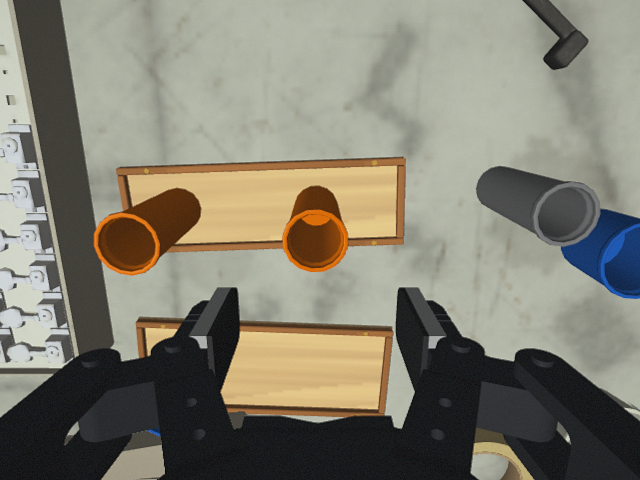

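The narrow cup stands upright in its lane at (315,230). Going back for the wide cup, opening the jaws to about 90%.

Emit:
carry_out(
  commands=[
    {"delta_pos":[-0.029,0.235,0.0],"delta_rot":[0,0,0.003],"claw":90},
    {"delta_pos":[-0.029,0.235,0.0],"delta_rot":[0,0,0.003],"claw":90},
    {"delta_pos":[-0.029,0.235,0.0],"delta_rot":[0,0,0.003],"claw":90},
    {"delta_pos":[-0.029,0.235,0.0],"delta_rot":[0,0,0.003],"claw":90},
    {"delta_pos":[-0.029,0.235,0.0],"delta_rot":[0,0,0.003],"claw":90},
    {"delta_pos":[-0.029,0.235,0.0],"delta_rot":[0,0,0.003],"claw":90},
    {"delta_pos":[-0.029,0.235,0.0],"delta_rot":[0,0,0.003],"claw":90},
    {"delta_pos":[-0.029,0.235,0.0],"delta_rot":[0,0,0.003],"claw":90},
  ],
)

```text
time: 7.13
eef_pos: [0.5216, 0.1565, 0.2103]
tcp_rot: [-0.002, 1.0, -0.003, 0.009]
contact_force: [-0.8, -0.6, 0.3]
opening: 0.9
```

```bash
python3 go.py 0.517 0.157 0.08;python3 - <<'E'
from h import *
from m import circ
for n in ('wrist','top'):
  s,im,d=look(n,n+'6');W=cloud(n,s,d)
  hsv=cv2.cvtColor(im,cv2.COLOR_RGB2HSV)
  m=((hsv[...,0]>100)&(hsv[...,0]<125)&(hsv[...,1]>150)&(d>0)).astype(np.uint8)
  nn,L,st,c=cv2.connectedComponentsWithStats(m)
  for j in range(1,nn):
    if st[j,4]<150: continue
    P=W[L==j];zt=np.percentile(P[:,2],97);Q=P[P[:,2]>zt-.004];print(n,c[j],zt,circ(Q),P.min(0).round(3),P.max(0).round(3))
E
```

```text
dpos [0.0069 0.0014 0.1302] drot [-0.007  0.017  0.003] t 7.1333 [0.5216 0.1565 0.2103] op 0.9
wrist [318.76943446 206.35331946] 0.05578305955198029 (array([0.51733545, 0.15787979]), np.float64(0.027956550888226867)) [0.488 0.128 0.002] [0.547 0.187 0.058]
top [456.54825462 187.25256674] 0.06235919828540992 (array([ 0.64226228, -0.19537604]), np.float64(0.0279842194714872)) [ 0.613 -0.233  0.003] [ 0.683 -0.166  0.066]
```

View pics/wrist6.png

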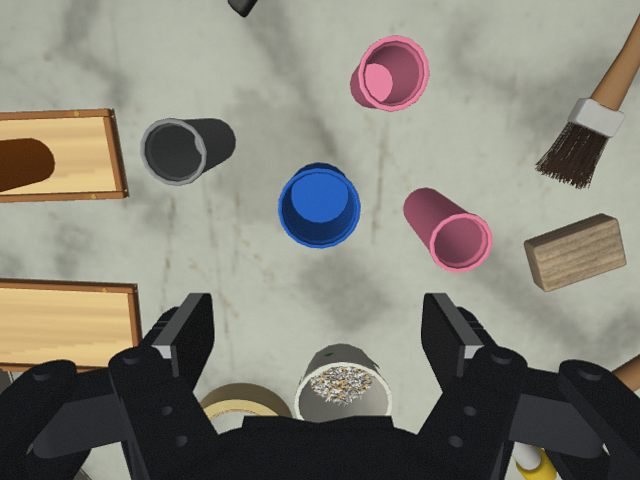

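The wide cup stands unmoved at (319,206), with its centre at (0.517, 0.158). Descending in two steps.

Emit:
carry_out(
  commands=[
    {"delta_pos":[0.007,0.002,0.03],"delta_rot":[-0.007,0.016,0.003],"claw":90},
    {"delta_pos":[0.007,0.002,0.06],"delta_rot":[-0.007,0.016,0.003],"claw":90},
    {"delta_pos":[0.007,0.002,0.09],"delta_rot":[-0.007,0.016,0.003],"claw":90},
    {"delta_pos":[0.007,0.002,0.11],"delta_rot":[-0.007,0.016,0.003],"claw":90},
    {"delta_pos":[0.007,0.002,0.12],"delta_rot":[-0.007,0.016,0.003],"claw":90},
    {"delta_pos":[0.007,0.002,0.12],"delta_rot":[-0.007,0.016,0.003],"claw":90},
    {"delta_pos":[0.007,0.002,0.12],"delta_rot":[-0.007,0.016,0.003],"claw":90},
  ],
)

```text
time: 7.82
eef_pos: [0.517, 0.155, 0.0904]
tcp_rot: [0.002, 1.0, 0.0, 0.001]
contact_force: [0.1, -0.6, 0.9]
opening: 0.903
```

```bash
python3 go.py 0.517 0.157 0.037; python3 -c "
from h import *
look('wrist','w7')"
```

```text
dpos [0.0001 0.002  0.0534] drot [ 0.     0.001 -0.004] t 7.8167 [0.517  0.155  0.0904] op 0.903
```

View pics/w7.png

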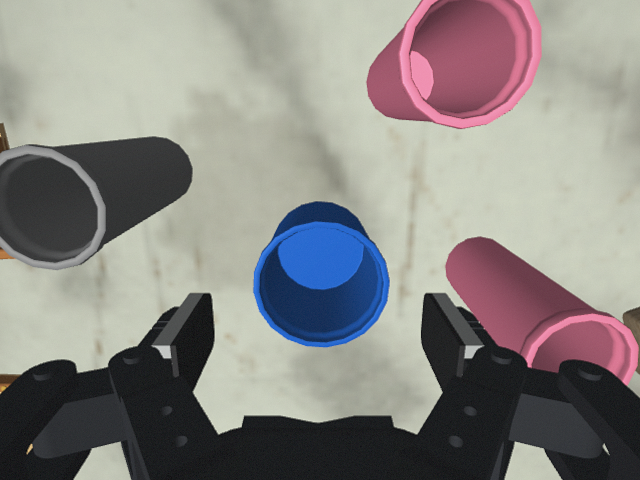

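The wide cup is centred between the pads (u≈321 against 318). Going down to the grasp height with slightly less opening.

Emit:
carry_out(
  commands=[
    {"delta_pos":[0,0.002,0.01],"delta_rot":[0,0,-0.003],"claw":84},
    {"delta_pos":[0,0.002,0.025],"delta_rot":[0,0,-0.003],"claw":84},
    {"delta_pos":[0,0.002,0.04],"delta_rot":[0,0,-0.003],"claw":84},
    {"delta_pos":[0,0.002,0.049],"delta_rot":[0,0,-0.003],"claw":84},
    {"delta_pos":[0,0.002,0.052],"delta_rot":[0,0,-0.003],"claw":84},
    {"delta_pos":[0,0.002,0.052],"delta_rot":[0,0,-0.003],"claw":84},
  ],
)

```text
time: 8.37
eef_pos: [0.5178, 0.1573, 0.0391]
tcp_rot: [0.0, 1.0, 0.0, 0.001]
contact_force: [0.3, -1.0, 0.7]
opening: 0.837
```

Emit:
carry_out(
  commands=[
    {"delta_pos":[0,0,0.001],"delta_rot":[0,0,0],"claw":60},
    {"delta_pos":[0,0,0.001],"delta_rot":[0,0,0],"claw":50},
    {"delta_pos":[0,0,0.001],"delta_rot":[0,0,0],"claw":50},
    {"delta_pos":[0,0,0.001],"delta_rot":[0,0,0],"claw":50},
    {"delta_pos":[0,0,0.001],"delta_rot":[0,0,0],"claw":50},
    {"delta_pos":[0,0,0.001],"delta_rot":[0,0,0],"claw":50},
  ],
  force=35,
)

```text
time: 8.87
eef_pos: [0.519, 0.1574, 0.0396]
tcp_rot: [0.0, 1.0, 0.0, 0.003]
contact_force: [-2.1, -0.3, 5.3]
opening: 0.674
```

The opening of 57 mm matches the wall just below the rim. Lifting.

Emit:
carry_out(
  commands=[
    {"delta_pos":[0,0,-0.01],"delta_rot":[0,0,0],"claw":50},
    {"delta_pos":[0,0,-0.03],"delta_rot":[0,0,0],"claw":50},
    {"delta_pos":[0,0,-0.05],"delta_rot":[0,0,0],"claw":50},
    {"delta_pos":[0,0,-0.08],"delta_rot":[0,0,0],"claw":50},
    {"delta_pos":[0,0,-0.11],"delta_rot":[0,0,0],"claw":50},
    {"delta_pos":[0,0,-0.14],"delta_rot":[0,0,0],"claw":50},
    {"delta_pos":[0,0,-0.15],"delta_rot":[0,0,0],"claw":50},
    {"delta_pos":[0,0,-0.15],"delta_rot":[0,0,0],"claw":50},
  ],
)

```text
time: 9.53
eef_pos: [0.52, 0.1576, 0.1933]
tcp_rot: [0.0, 1.0, 0.001, 0.006]
contact_force: [0.2, 0.2, -1.5]
opening: 0.67
```

```bash
python3 go.py 0.646 -0.085 0.19
```

```text
dpos [-0.1261 -0.2425  0.0045] drot [ 0.001  0.013 -0.001] t 9.5333 [0.52   0.1576 0.1933] op 0.67
```

Emit:
carry_out(
  commands=[
    {"delta_pos":[-0.126,-0.242,0.003],"delta_rot":[0,0.013,0],"claw":50},
    {"delta_pos":[-0.126,-0.242,0.003],"delta_rot":[0,0.013,0],"claw":50},
    {"delta_pos":[-0.126,-0.242,0.003],"delta_rot":[0,0.013,0],"claw":50},
    {"delta_pos":[-0.126,-0.242,0.003],"delta_rot":[0,0.013,0],"claw":50},
    {"delta_pos":[-0.126,-0.242,0.003],"delta_rot":[0,0.013,0],"claw":50},
    {"delta_pos":[-0.126,-0.242,0.003],"delta_rot":[0,0.013,0],"claw":50},
    {"delta_pos":[-0.126,-0.242,0.003],"delta_rot":[0,0.013,0],"claw":50},
    {"delta_pos":[-0.126,-0.242,0.003],"delta_rot":[0,0.013,0],"claw":50},
  ],
)

```text
time: 10.2
eef_pos: [0.6463, -0.0892, 0.1881]
tcp_rot: [0.003, 1.0, 0.0, -0.002]
contact_force: [-0.6, 0.8, -1.3]
opening: 0.671
```

```bash
python3 go.py 0.646 -0.085 0.05;python3 - <<'E'
from h import *
from m import circ
for n in ('wrist','scene'):
  s,im,d=look(n,n+'8');W=cloud(n,s,d)
  hsv=cv2.cvtColor(im,cv2.COLOR_RGB2HSV)
  m=((hsv[...,0]>100)&(hsv[...,0]<125)&(hsv[...,1]>150)&(d>0)).astype(np.uint8)
  nn,L,st,c=cv2.connectedComponentsWithStats(m)
  for j in range(1,nn):
    if st[j,4]<150: continue
    P=W[L==j];zt=np.percentile(P[:,2],97);Q=P[P[:,2]>zt-.004];print(n,c[j],zt,circ(Q),P.min(0).round(3),P.max(0).round(3))
E
```

```text
dpos [-0.0002  0.0041  0.1381] drot [ 0.001 -0.003 -0.006] t 10.2 [ 0.6463 -0.0892  0.1881] op 0.671
wrist [160.66408795 216.65119435] 0.059594727646352055 (array([ 0.6412762, -0.1947281]), np.float64(0.02806715099087618)) [ 0.612 -0.241  0.006] [ 0.681 -0.165  0.061]
wrist [316.51995632 328.69887625] 0.20466427073855561 (array([ 0.64463272, -0.08795317]), np.float64(0.027780922297983558)) [ 0.615 -0.117  0.151] [ 0.674 -0.059  0.246]
scene [455.5596007  183.13623018] 0.20416684848224453 (array([ 0.64214851, -0.08609831]), np.float64(0.02813448061354881)) [ 0.612 -0.114  0.15 ] [ 0.672 -0.057  0.239]
scene [502.0544518  268.45989698] 0.059493372355447216 (array([ 0.63934959, -0.19596528]), np.float64(0.027959849022601523)) [ 0.61  -0.225  0.005] [ 0.669 -0.167  0.063]
```

View pics/wrist8.png

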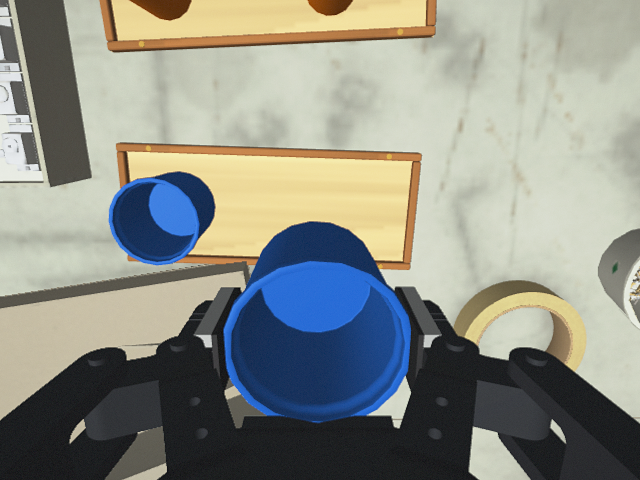

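View pics/scene8.png

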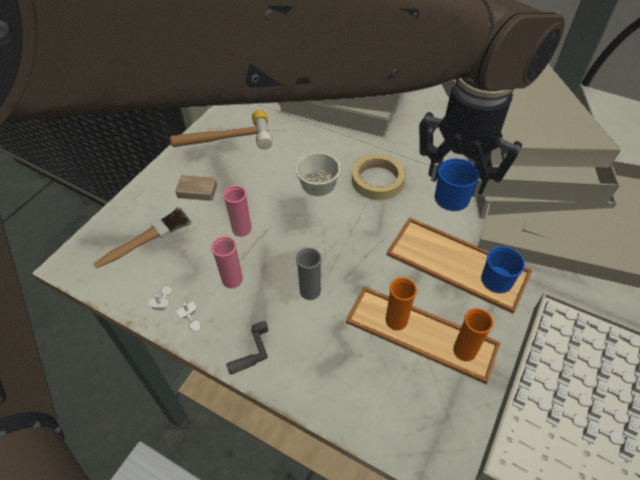

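```bash
python3 - <<'E'
from h import *
z=np.load('pics/top0.npz');W=cloud('top',{},z['d']);W=W[z['d']>0]
for a,b in((-.2,-.16),(-.16,-.12),(-.12,-.08),(-.08,-.04),(-.04,0),(0,.04)):
  for h in (.02,.05,.08,.12,.2):
    Q=W[(W[:,1]>a)&(W[:,1]<b)&(W[:,2]>h)&(W[:,0]>.68)]
    print(a,h,Q[:,0].min().round(3) if len(Q) else None,end='; ')
  print()
E
```

```text
-0.2 0.02 0.687; -0.2 0.05 0.779; -0.2 0.08 0.785; -0.2 0.12 0.8; -0.2 0.2 None; 
-0.16 0.02 0.685; -0.16 0.05 0.762; -0.16 0.08 0.767; -0.16 0.12 0.77; -0.16 0.2 None; 
-0.12 0.02 0.759; -0.12 0.05 0.759; -0.12 0.08 0.759; -0.12 0.12 0.759; -0.12 0.2 None; 
-0.08 0.02 0.793; -0.08 0.05 0.793; -0.08 0.08 0.793; -0.08 0.12 0.793; -0.08 0.2 None; 
-0.04 0.02 0.849; -0.04 0.05 0.849; -0.04 0.08 0.849; -0.04 0.12 0.849; -0.04 0.2 None; 
0 0.02 0.733; 0 0.05 0.903; 0 0.08 0.903; 0 0.12 0.903; 0 0.2 None;
```

The held cup is at (0.6446, −0.088), which lies on the lane line, and the boxes behind it are at least 70 mm away. Lowering.

Emit:
carry_out(
  commands=[
    {"delta_pos":[0,0.003,0.03],"delta_rot":[0,-0.003,-0.004],"claw":50},
    {"delta_pos":[0,0.003,0.06],"delta_rot":[0,-0.003,-0.004],"claw":50},
    {"delta_pos":[0,0.003,0.09],"delta_rot":[0,-0.003,-0.004],"claw":50},
    {"delta_pos":[0,0.003,0.11],"delta_rot":[0,-0.003,-0.004],"claw":50},
    {"delta_pos":[0,0.003,0.125],"delta_rot":[0,-0.003,-0.004],"claw":50},
    {"delta_pos":[0,0.003,0.135],"delta_rot":[0,-0.003,-0.004],"claw":50},
    {"delta_pos":[0,0.003,0.138],"delta_rot":[0,-0.003,-0.004],"claw":50},
    {"delta_pos":[0,0.003,0.138],"delta_rot":[0,-0.003,-0.004],"claw":50},
  ],
)

```text
time: 10.97
eef_pos: [0.6436, -0.0808, 0.0496]
tcp_rot: [-0.001, 1.0, 0.002, -0.002]
contact_force: [0.5, -0.5, -1.5]
opening: 0.673
```

```bash
python3 go.py 0.6455 -0.086 0.0435; python3 - <<'E'
from h import *
look('wrist','wrist9');look('scene','scene9')
E
```

```text
dpos [-0.0019 -0.0052  0.0061] drot [ 0.004 -0.003  0.002] t 10.9667 [ 0.6436 -0.0808  0.0496] op 0.673
```

View pics/wrist9.png

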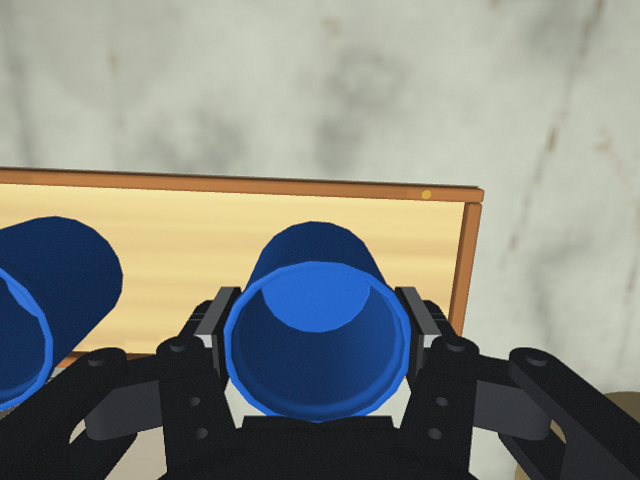

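View pics/scene9.png

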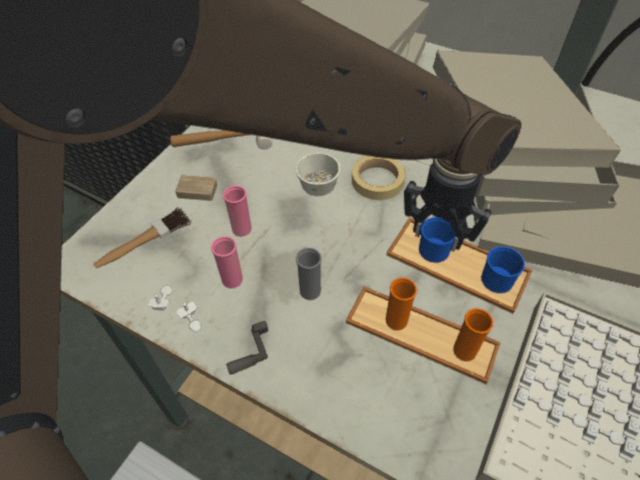

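The blue cup is over the lane at wrist (318,340). Its foot at (315,240) is clear of the lips. Lowering the last 6 mm with a +2 mm shift in x.

Emit:
carry_out(
  commands=[
    {"delta_pos":[-0.002,-0.003,0.002],"delta_rot":[0.003,-0.003,0],"claw":50},
    {"delta_pos":[-0.002,-0.003,0.004],"delta_rot":[0.003,-0.003,0],"claw":50},
    {"delta_pos":[-0.002,-0.003,0.006],"delta_rot":[0.003,-0.003,0],"claw":50},
    {"delta_pos":[-0.002,-0.003,0.006],"delta_rot":[0.003,-0.003,0],"claw":50},
    {"delta_pos":[-0.002,-0.003,0.006],"delta_rot":[0.003,-0.003,0],"claw":50},
  ],
)

```text
time: 11.48
eef_pos: [0.6469, -0.0845, 0.0457]
tcp_rot: [-0.001, 1.0, -0.0, 0.001]
contact_force: [-0.2, 0.1, -1.5]
opening: 0.669
```

Emit:
carry_out(
  commands=[
    {"delta_pos":[0,0,0.001],"delta_rot":[0,0,0],"claw":50},
    {"delta_pos":[0,0,0.002],"delta_rot":[0,0,0],"claw":50},
    {"delta_pos":[0,0,0.003],"delta_rot":[0,0,0],"claw":50},
    {"delta_pos":[0,0,0.003],"delta_rot":[0,0,0],"claw":50},
  ],
)

```text
time: 11.82
eef_pos: [0.6473, -0.0846, 0.0438]
tcp_rot: [-0.001, 1.0, -0.0, 0.002]
contact_force: [-1.7, 0.6, 4.7]
opening: 0.673
```

It has touched the floor. Releasing and retreating.

Emit:
carry_out(
  commands=[
    {"delta_pos":[0,0,0],"delta_rot":[0,0,0],"claw":75},
    {"delta_pos":[0,0,0],"delta_rot":[0,0,0],"claw":88},
    {"delta_pos":[0,0,0],"delta_rot":[0,0,0],"claw":88},
    {"delta_pos":[0,0,0],"delta_rot":[0,0,0],"claw":88},
    {"delta_pos":[0,0,-0.015],"delta_rot":[0,0,0],"claw":88},
    {"delta_pos":[0,0,-0.04],"delta_rot":[0,0,0],"claw":88},
    {"delta_pos":[0,0,-0.08],"delta_rot":[0,0,0],"claw":88},
    {"delta_pos":[0,0,-0.12],"delta_rot":[0,0,0],"claw":88},
  ],
)

```text
time: 12.48
eef_pos: [0.6458, -0.0843, 0.1643]
tcp_rot: [-0.001, 1.0, 0.0, 0.0]
contact_force: [0.8, 0.5, 0.3]
opening: 0.878
```

Emit:
carry_out(
  commands=[
    {"delta_pos":[0,0.2,-0.08],"delta_rot":[0,0,0],"claw":88},
    {"delta_pos":[0,0.2,-0.08],"delta_rot":[0,0,0],"claw":88},
    {"delta_pos":[0,0.2,-0.08],"delta_rot":[0,0,0],"claw":88},
    {"delta_pos":[0,0.2,-0.08],"delta_rot":[0,0,0],"claw":88},
    {"delta_pos":[0,0.2,-0.08],"delta_rot":[0,0,0],"claw":88},
    {"delta_pos":[0,0.2,-0.08],"delta_rot":[0,0,0],"claw":88},
    {"delta_pos":[0,0.2,-0.08],"delta_rot":[0,0,0],"claw":88},
    {"delta_pos":[0,0.2,-0.08],"delta_rot":[0,0,0],"claw":88},
  ],
)

```text
time: 13.15
eef_pos: [0.6454, 0.1157, 0.2451]
tcp_rot: [-0.001, 1.0, -0.0, 0.0]
contact_force: [0.2, -0.2, -0.6]
opening: 0.879
```

```bash
python3 - <<'E'
from h import *
from m import circ
for n in ('top','scene'):
  s,im,d=look(n,n+'10');W=cloud(n,s,d)
  hsv=cv2.cvtColor(im,cv2.COLOR_RGB2HSV)
  for k,m in {'orange':((hsv[...,0]>4)&(hsv[...,0]<14)&(hsv[...,1]>200)),'blue':((hsv[...,0]>100)&(hsv[...,0]<125)&(hsv[...,1]>150))}.items():
   nn,L,st,c=cv2.connectedComponentsWithStats((m&(d>0)).astype(np.uint8))
   for j in range(1,nn):
    if st[j,4]<100: continue
    P=W[L==j];zt=np.percentile(P[:,2],97);Q=P[P[:,2]>zt-.004];o=circ(Q);print(n,k,c[j].round(),zt.round(4),o[0].round(4),o[1].round(4),P.min(0).round(3),P.max(0).round(3))
print(ctrl.get_state()['time'])
E
```

```text
top orange [470. 267.] 0.1018 [ 0.4923 -0.1912] 0.0178 [ 0.474 -0.232  0.006] [ 0.518 -0.186  0.106]
top orange [399. 270.] 0.1026 [ 0.4903 -0.078 ] 0.0181 [ 0.471 -0.096  0.008] [ 0.519 -0.059  0.104]
top orange [453. 271.] 0.1006 [ 0.4924 -0.1903] 0.0185 [ 0.474 -0.188  0.018] [ 0.507 -0.172  0.104]
top blue [395. 186.] 0.0624 [ 0.6467 -0.0842] 0.0279 [ 0.617 -0.113  0.005] [ 0.675 -0.055  0.065]
top blue [457. 187.] 0.0627 [ 0.6421 -0.1953] 0.028 [ 0.613 -0.232  0.004] [ 0.683 -0.166  0.066]
scene orange [400. 303.] 0.0994 [ 0.4873 -0.0793] 0.018 [ 0.468 -0.097  0.01 ] [ 0.507 -0.061  0.101]
scene orange [473. 333.] 0.0992 [ 0.4895 -0.1914] 0.0181 [ 0.47  -0.209  0.008] [ 0.509 -0.173  0.101]
scene blue [439. 241.] 0.0593 [ 0.6439 -0.085 ] 0.0278 [ 0.614 -0.113  0.006] [ 0.674 -0.056  0.062]
scene blue [502. 268.] 0.0594 [ 0.6392 -0.196 ] 0.028 [ 0.609 -0.225  0.005] [ 0.669 -0.167  0.062]
13.25
```

View pics/top10.png

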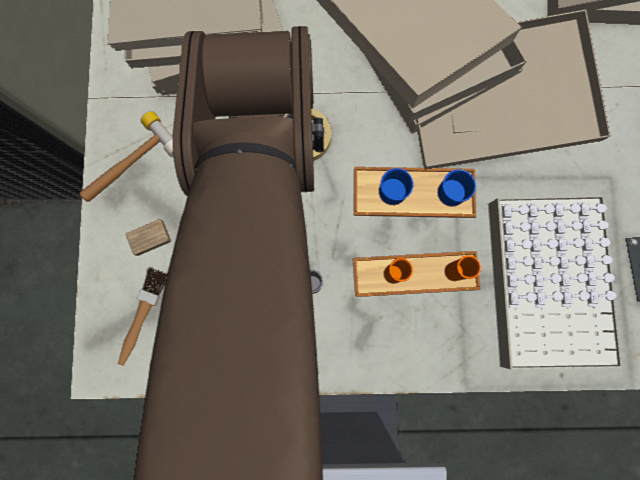

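View pics/scene10.png

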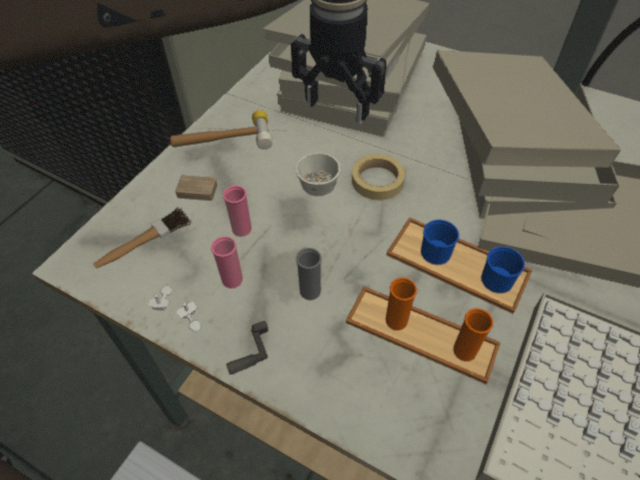

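Both cups stand upright beside their samples: blue at top (395,186), orange at (399,270). Rim heights match the samples to within 1 mm, and the robot is clear.

```bash
python3 -c "
from plant import ctrl
print(ctrl.sign_off())"
```

```text
the job is handed in; nothing more can be done
None
```

I pulled the narrow orange cup out of the wide blue one and stood it in the narrow row. I then stood the wide cup in the wide row, each about 110 mm from its sample cup. The job was handed in at about 13 s of the 51 s allowed; the sign-off gives no verdict.

- **Position:** in the final top and scene pictures, each cup lies within about 2 mm of its lane's middle line and about 40 mm towards +y from the tray centre.
- **Standing flat:** both cups look upright and their rims match the sample cups' heights to within 1 mm. I did not measure tilt separately.
- **Contact:** the gripper is open and about 0.2 m away from the cups, and the highest force I saw was about 6 N, at the touchdowns.
- **Disagreement:** the top and scene cameras differ by about 3 mm in x and z. Comparing each cup with its sample in the same picture removes that difference. No check failed.

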